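# Put the stone lift's hydraulic lever in float

### The arm

A 7-joint arm with a two-finger parallel gripper is mounted at the origin on a cart in front of the work surface, level with it; the furniture and walls round the work are solid. World frame = base frame: x ahead of the robot, y to its left, z up, the work surface at z = 0. Lengths are in m, angles in rad, forces in N, time in s.
With the tool pointing down it reaches from about 0.35 to 0.9 m from the base axis. Payload 8.1 kg.
Tool frame: the origin (TCP) lies at the very end of the fingers, on their centre line; the grasp point (between the pads) lies 19 mm behind it; z points along the fingers, x is the direction in which the jaws open and shut, and the axes are right-handed (so a half turn about z gives the same grasp; the last joint's range is limited). The gripper opens to 85 mm and grips with 20 to 120 N. Pads are 22 mm wide; open, the fingers measure 114 mm over their backs; the gripper's body (76 mm by 85 mm) begins 54 mm behind the grasp point. The pads swing forward as they close: fully open they stand 13 mm farther back than shut.
Start: joints at [1.025, 0.434, 0.025, 1.573, -0.012, 1.134, -0.075], TCP at [0.268, -0.565, 0.231] pointing down, gripper open.
Joint ranges: [-2.62, 2.62], [-0.44, 2.09], [-1.27, 1.32], [0.08, 2.57], [-1.32, 4.46], [0.12, 2], [-2.74, 2.74]. Speed limits (rad/s): [2.22, 2.22, 3.01, 3.01, 3.14, 3.14, 3.14].

### API

Orientations are given as a unit quaternion [w, x, y, z].
In Python, from bench import env gives the robot as it stands. Calls block until the motion is done:
- env.goto(position, orientation): joint-space move of the TCP to a pose.
- env.movel(position, ori=None, speed=0.15, f_stop=None): straight line of the TCP; ori=None keeps the orientation; speed is the mean speed in m/s. With f_stop (N) it stops when the force on the tool has changed by that much, and returns True; else False.
- env.move_j(angles): joint-space move.
- env.grip(opening): opening from 0.0 (shut) to 1.0 (fully open); the grip force is fixed at half the most; returns when the fingers have stopped.
- env.dwell(seconds).
- env.ik(position, orientation): joint angles nearest the present ones, or None.
- env.capture(name): name is "side" or "top" or "wrist"; returns (picture, depth): 420x560x3 uint8, red, green, blue; 420x560 float32, m along the optical axis (not along the pixel's ray), 0 where there is no reading.
- env.camera_params(name): a dict with "fx", "fy", "cx", "cy" (pixels), "k1" (the pictures are not rectified: a ray, as slopes to the right and down, at radius r is drawn at 1 + k1 r^2 times it, then the intrinsics apply), "camera_from_world" (4x4, takes a point from world to camera coordinates). Camera axes: x right, y up, looking along -z (the intrinsics and any distortion apply to the point x, -y, -z); pixel columns grow to the right and rows downward; lengths in m; the calibration is good to about 2 mm. A picture is of the moment at which its call begins: read the wrist's pose just before it. camera_params takes no time and is no camera call; for the wrist camera it gives the pose at the moment of the call.
A pose or a line that the arm cannot do raises env.MotionError and nothing moves.
- env.hand_in(): hands the job in, once; it reports no verdict.
Readings, each from a call of its own:
- env.current_clock(): time.
- env.current_joint_pos(): joint angles.
- env.current_dq(): joint speeds.
- env.current_effort(): joint torques, N m.
- env.current_ee_pos(): TCP position.
- env.current_orientation(): TCP orientation.
- env.current_ft_force(): force on the tool from outside, world axes, zero at the start.
- env.current_ft_torque(): the same for the moment, N m.
- env.current_finger_gap(): opening from 0.0 (shut) to 1.0 (fully open).
Only numpy, scipy, OpenCV 4.12 (cv2) and the standard library are available. Lean on these libraries where they do the work, as an engineer would, in place of code of your own. Each camera call takes 0.05 s, during which the arm holds its last target.

### The job

The stone lift that this hydraulic valve bank drives is to settle under its own weight, so put it in float: push the lever with the yellow knob forward, away from you, past the stiff detent and fully home in its float notch, where it stays when you let go. Leave the levers with the black and the red knob as they stand.

Things in the scene. Friction and masses are not known exactly. Their poses are not given: they have to be found in the camera images.
- yellow_lever (a joint): Angle of the lever with the yellow knob, rad: 0 upright, negative leans back, positive forward. From the rear stop at -0.3 to about 0.16 it moves lightly (1-2 N at the knob) and stays where left. There a sprung ball in its gate takes 10-15 N at the knob to pass. Let go before 0.30 it springs back to 0.16 or less; past 0.37 it snaps on by itself into the float notch, end stop at 0.48.
- yellow_knob (a point): Centre of the yellow ball knob, 32 mm wide, 0.18 m above the bench, on a 10 mm steel rod. Turns with the lever: z points up along the rod (hinge 120 mm below), y is the level hinge axis, x the way the knob goes when pushed forward. Gate plates round the rod end 68 mm below it. Three like levers stand in a row along y, 80 mm apart, in any order, on a grey hydraulic valve bank bolted to the bench.
- black_knob (a point): Centre of the black ball knob (32 mm diameter) of a like lever, to be left alone. Axes as for the yellow knob.
- red_knob (a point): Centre of the red ball knob (32 mm diameter) of a like lever, to be left alone. Axes as for the yellow knob.

How it is judged:
By the outcome, as a careful person would: the job done as asked, in the order asked, and still so for the second after the job is handed in, with the robot touching nothing.
It also fails if it takes over 26 s, if anything falls off the work surface, if the arm or the gripper's body presses on something with over 40 N, if the wrist force passes 120 N, or if a joint passes its speed limit or range.

## Working session

There is one attempt and no reset: what is moved stays moved. The work goes in short steps, each a Python script; the robot and the scene stay as the last script left them, time stands still between calls to the robot, and variables do not carry over. Pictures are saved under pics/ and viewed, and the job is handed in when it is done.

```bash
mkdir -p pics; ls
python3 - <<'E'
from bench import env
import cv2, numpy as np
for n in("side","top"):
    p,d=env.capture(n); cv2.imwrite(f"pics/{n}0.png",p[:,:,::-1]); np.savez(f"/tmp/{n}0.npz",p=p,d=d)
    c=env.camera_params(n); print(n,{k:(np.round(v,3).tolist() if k=="camera_from_world" else v) for k,v in c.items()})
print(env.current_clock(),env.current_orientation())
E
```

```text
pics
side {'fx': 413.0315092447991, 'fy': 413.0315092447991, 'cx': 280.55164125226975, 'cy': 206.55714018080528, 'k1': 0.03485260502942636, 'camera_from_world': [[-0.999, -0.028, 0.018, 0.513], [0.03, -0.546, 0.837, -0.129], [-0.014, 0.837, 0.547, -0.965], [0.0, 0.0, 0.0, 1.0]]}
top {'fx': 466.96840216345953, 'fy': 466.96840216345953, 'cx': 278.45224959725476, 'cy': 215.54977490400546, 'k1': -0.1070397539058944, 'camera_from_world': [[-0.005, -1.0, 0.003, 0.005], [0.993, -0.005, 0.117, -0.516], [-0.117, 0.004, 0.993, -0.944], [0.0, 0.0, 0.0, 1.0]]}
0.1 [-3.09855257e-04  8.45091119e-01 -5.34621835e-01 -6.31832485e-04]
```

View pics/side0.png

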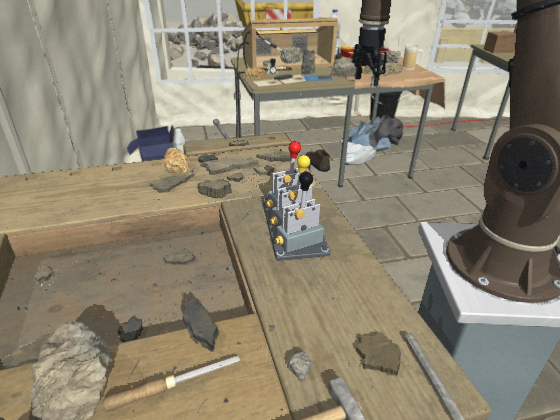

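View pics/top0.png

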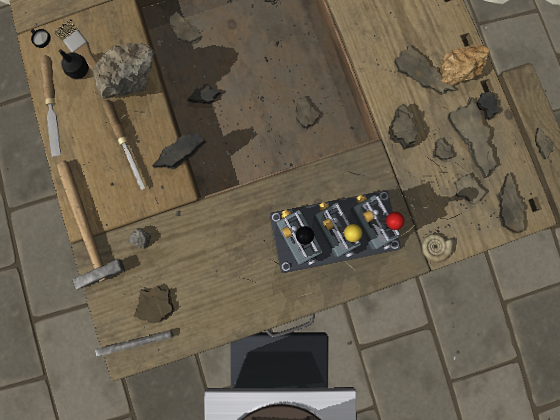

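Top view: black knob (305,235), yellow (353,233), red (396,221). The side view has yellow at (304,161), with black nearer the camera and red beyond. Next I turn these into positions.

```bash
cat > h.py <<'E'
import numpy as np, cv2
from bench import env
def rays(n,uv,c=None):
    c=c or env.camera_params(n)
    K=np.array([[c["fx"],0,c["cx"]],[0,c["fy"],c["cy"]],[0,0,1]])
    s=cv2.undistortPoints(np.array(uv,float).reshape(-1,1,2),K,np.array([c["k1"],0,0,0,0])).reshape(-1,2)
    T=np.array(c["camera_from_world"]);R=T[:3,:3];o=-R.T@T[:3,3]
    d=np.c_[s[:,0],-s[:,1],-np.ones(len(s))]@R   # per unit depth
    return o,d
def mask(p,col):
    h=cv2.cvtColor(p,cv2.COLOR_RGB2HSV).astype(int)
    H,S,V=h[...,0],h[...,1],h[...,2]
    if col=="yellow": return (H>22)&(H<34)&(S>150)&(V>90)
    if col=="red": return ((H<6)|(H>174))&(S>170)&(V>80)
    return (V<45)
def blob(p,col,near,r=18):
    m=mask(p,col).astype(np.uint8)
    vv,uu=np.mgrid[:420,:560]; m[(uu-near[0])**2+(vv-near[1])**2>r*r]=0
    n,l,st,ce=cv2.connectedComponentsWithStats(m)
    k=1+np.argmax(st[1:,4]); 
    return l==k, st[k]
def sphere(n,p,d,col,near,c=None):
    m,st=blob(p,col,near)
    v,u=np.nonzero(m&(d>0))
    o,r=rays(n,np.c_[u,v],c); P=o+r*d[v,u][:,None]
    Z=np.median(d[v,u]); P=P[abs(d[v,u]-Z)<.02]
    # centre ray via bounding circle + fixed radius fit
    from scipy.optimize import least_squares
    f=least_squares(lambda x:np.linalg.norm(P-x,axis=1)-.016,P.mean(0)+.01*r.mean(0),loss="soft_l1",f_scale=.001)
    return f.x,st.tolist(),np.sqrt(np.mean(f.fun**2))
E
python3 - <<'E'
from h import *
N={"side":{"red":(295,147),"yellow":(304,161),"black":(306,180)},"top":{"red":(396,221),"yellow":(353,233),"black":(305,235)}}
for n in N:
    z=np.load(f"/tmp/{n}0.npz")
    for c in N[n]:
        x,st,e=sphere(n,z["p"],z["d"],c,N[n][c]); print(n,c,x.round(4),st,e.round(4))
E
python3 - <<'E'
import cv2
a=cv2.imread("pics/top0.png")[170:290,250:430]; b=cv2.imread("pics/side0.png")[130:270,240:350]
cv2.imwrite("pics/tc.png",cv2.resize(a,None,fx=4,fy=4,interpolation=2)); cv2.imwrite("pics/sc.png",cv2.resize(b,None,fx=4,fy=4,interpolation=2))
E
```

```text
side red [ 0.4878 -0.2033  0.1813] [289, 141, 12, 17, 147] 0.0022
side yellow [ 0.467  -0.1275  0.1805] [297, 155, 13, 18, 163] 0.0022
side black [ 0.4635 -0.0432  0.1819] [299, 172, 14, 19, 169] 0.0023
top red [ 0.489  -0.2022  0.1836] [386, 212, 18, 18, 248] 0.001
top yellow [ 0.4677 -0.1277  0.1823] [344, 224, 18, 18, 241] 0.001
top black [ 0.4643 -0.0427  0.184 ] [296, 219, 28, 26, 459] 0.001
```

View pics/tc.png

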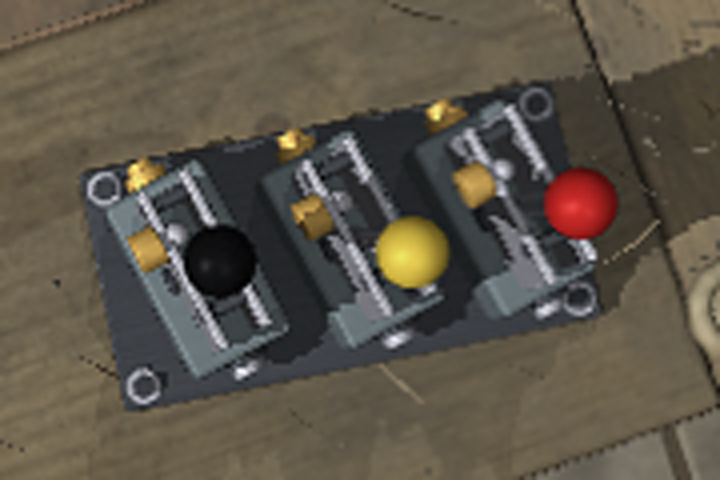

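View pics/sc.png

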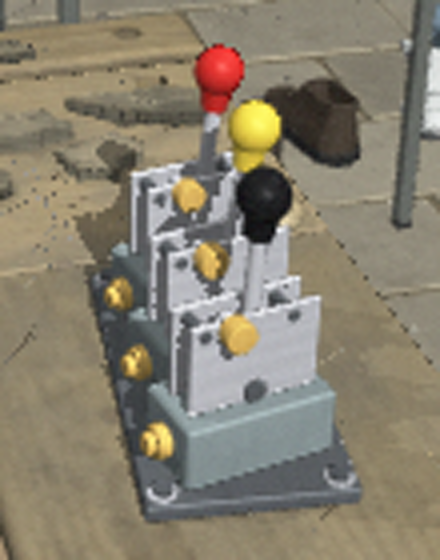

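Run:
```python
from h import *
z=np.load("/tmp/top0.npz");d=z["d"]
v,u=np.mgrid[180:285,260:425];v=v.ravel();u=u.ravel()
o,r=rays("top",np.c_[u,v]);P=o+r*d[v,u][:,None]
print("cam",o)
print(np.histogram(P[:,2],bins=np.arange(-.01,.22,.01)))
# height map image, metric xy grid
im=np.zeros((600,700,3),np.uint8)
for p in P:
    X=int((p[1]+.0)*-2500)+50; Y=int((.60-p[0])*2500)
    if 0<=X<700 and 0<=Y<600:
        c=cv2.applyColorMap(np.uint8([[np.clip(p[2]/.2*255,0,255)]]),cv2.COLORMAP_JET)[0,0].tolist()
        cv2.circle(im,(X,Y),2,c,-1)
for k in range(0,7):
    cv2.putText(im,f"y{-.04*k:.2f}",(50+100*k,590),0,.4,(255,255,255),1)
    cv2.putText(im,f"x{.6-.04*k:.2f}",(0,100*k+5),0,.4,(255,255,255),1)
cv2.imwrite("pics/hm.png",im)
for a,b in((.1,.125),(.04,.07),(.004,.02)):
    s=P[(P[:,2]>a)&(P[:,2]<b)]; print(a,len(s))
    if len(s)<20:continue
    for y0,y1 in((-.09,0),(-.16,-.09),(-.25,-.16)):
        q=s[(s[:,1]>y0)&(s[:,1]<y1)][:,:2].astype(np.float32)
        if len(q)>10: print(cv2.minAreaRect(q))
```

```text
cam [0.40269976 0.00578562 0.9979557 ]
(array([4387, 5448, 2349,  101,  175,  304, 1684,  150,  146,  123,  141,
        169, 1002,  112,    9,    3,    0,    0,    3,  150,  612,   26]), array([-0.01,  0.  ,  0.01,  0.02,  0.03,  0.04,  0.05,  0.06,  0.07,
        0.08,  0.09,  0.1 ,  0.11,  0.12,  0.13,  0.14,  0.15,  0.16,
        0.17,  0.18,  0.19,  0.2 ,  0.21]))
0.1 1278
((0.4709593653678894, -0.048048872500658035), (0.08642150461673737, 0.08756842464208603), 2.622305393218994)
((0.48297086358070374, -0.1127212643623352), (0.08339249342679977, 0.04045168310403824), 26.883729934692383)
((0.49839192628860474, -0.1894112229347229), (0.08415063470602036, 0.04226130619645119), 26.95142936706543)
0.04 2138
((0.47908246517181396, -0.04518616944551468), (0.08933374285697937, 0.12759044766426086), 89.92626953125)
((0.4858337640762329, -0.1247834861278534), (0.06975484639406204, 0.1102900505065918), 89.38626861572266)
((0.5009309649467468, -0.20082280039787292), (0.10911334306001663, 0.08157987892627716), 0.08204702287912369)
0.004 2850
((0.4852622151374817, -0.04544653743505478), (0.08931898325681686, 0.22296808660030365), 89.69374084472656)
((0.48591774702072144, -0.1258583515882492), (0.06875740736722946, 0.221521258354187), 89.33055877685547)
((0.48319700360298157, -0.20528985559940338), (0.08960140496492386, 0.22175930440425873), 89.551513671875)
```

View pics/hm.png

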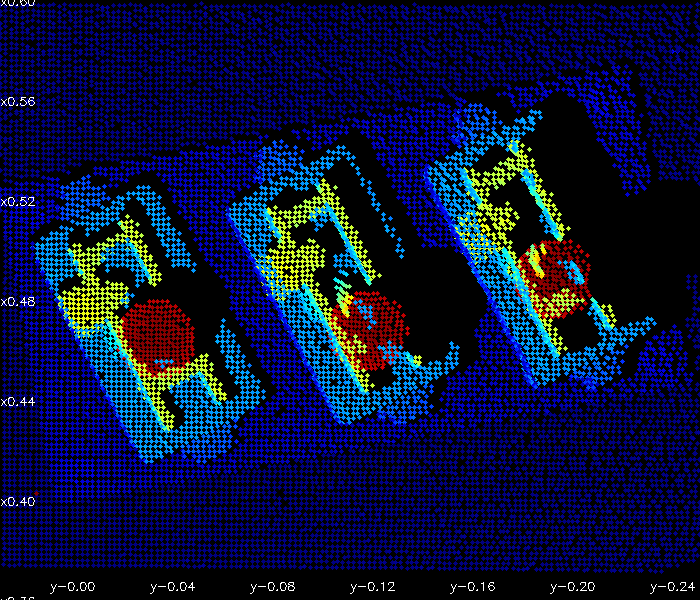

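Gates are yawed about +27° about z, so forward = (0.891, 0.454). The yellow lever leans back about 0.17 rad. I'll move above the yellow knob and check with the wrist camera.

```bash
cat >> h.py <<'E'
yaw=np.radians(27.); F=np.array([np.cos(yaw),np.sin(yaw),0]); A=np.array([-np.sin(yaw),np.cos(yaw),0])
t=np.arctan2(-A[1],-A[0]); Q=[0,np.cos(t/2),np.sin(t/2),0]
K0=np.array([.4675,-.1276,.1795])
E
python3 - <<'E'
from h import *
env.movel([.268,-.565,.29],speed=.2)
env.grip(.6)
env.goto(K0+[0,0,.085],Q)
print(env.current_clock(),env.current_ee_pos(),env.current_orientation(),Q,env.current_finger_gap(),env.current_ft_force())
c=env.camera_params("wrist");p,d=env.capture("wrist"); cv2.imwrite("pics/w1.png",p[:,:,::-1])
import pickle; pickle.dump((c,p,d),open("/tmp/w1.pkl","wb"))
E
```

```text
2.7333 [ 0.46746056 -0.12882568  0.26449943] [ 1.73474369e-04  8.52174768e-01 -5.23257228e-01  8.81072941e-05] [0, np.float64(0.8526401643540922), np.float64(-0.5224985647159488), 0] 0.5963307307065899 [-0.55729963 -0.58128201 -0.10250717]
```

View pics/w1.png

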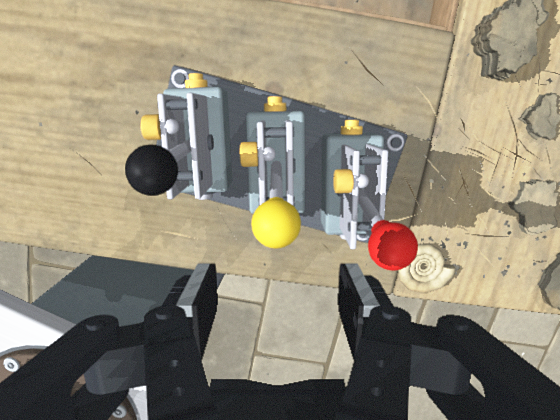

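Wrist view: yellow knob at (276,222), centred between the fingertips (about 213 and 343). The gate plates run vertically in the image, so the yaw is right. I refine the positions and the hinge from this view.

Run:
```python
from h import *
import pickle
c,p,d=pickle.load(open("/tmp/w1.pkl","rb"))
for col,n in(("yellow",(276,222)),("red",(392,246))):
    m,st=blob(p,col,n,30); x,st2,e=None,None,None
    import h
    v,u=np.nonzero(m&(d>0)); o,r=rays("wrist",np.c_[u,v],c);P=o+r*d[v,u][:,None]
    from scipy.optimize import least_squares
    f=least_squares(lambda x:np.linalg.norm(P-x,axis=1)-.016,P.mean(0)-[0,0,.01],loss="soft_l1",f_scale=.001)
    print(col,f.x,len(P))
v,u=np.mgrid[60:260,120:420];v=v.ravel();u=u.ravel();k=d[v,u]>0;v=v[k];u=u[k]
o,r=rays("wrist",np.c_[u,v],c);P=o+r*d[v,u][:,None]
a=(P-K0)@A; f=(P-K0)@F; z=P[:,2]
s=(z>.106)&(z<.118)&(abs(a)<.03)
print("gate a hist",np.histogram(a[s],bins=np.arange(-.03,.031,.004)))
for lo,hi in((-.03,-.004),(-.004,.012),(.012,.03)):
    q=s&(a>lo)&(a<hi)
    if q.sum()>5: print(lo,f[q].min(),f[q].max(),np.percentile(f[q],[1,99]))
b=(z>.045)&(z<.068)&(abs(a)<.035); print("block",np.percentile(f[b],[.5,99.5]),np.percentile(a[b],[.5,99.5]))
# yaw from plate of block / gates
for lo,hi in((-.035,.035),(.045,.11),(-.11,-.045)):
  q=(z>.106)&(z<.118)&(a>lo)&(a<hi); print(lo,cv2.minAreaRect(P[q][:,:2].astype(np.float32)))
```

```text
yellow [ 0.46780298 -0.12763908  0.18238613] 1713
red [ 0.48893274 -0.20282091  0.18310043] 1879
gate a hist (array([  0,   0,   0,   9, 385, 201,  71,  88, 138, 210, 394, 100,  33,
        34,  20]), array([-0.03 , -0.026, -0.022, -0.018, -0.014, -0.01 , -0.006, -0.002,
        0.002,  0.006,  0.01 ,  0.014,  0.018,  0.022,  0.026,  0.03 ]))
-0.03 -0.005319198343376306 0.06297209465707972 [-0.00285379  0.06222785]
-0.004 -0.002764008251187482 0.06225106414599595 [-0.00094578  0.06072461]
0.012 -0.0053675388778821305 0.062249922342471835 [-0.00248029  0.06149747]
block [-0.02608848  0.07443077] [-0.02747915  0.02844727]
-0.035 ((0.4896093010902405, -0.1085624098777771), (0.06838245689868927, 0.042333267629146576), 28.41649055480957)
0.045 ((0.46782076358795166, -0.033897291868925095), (0.08408933877944946, 0.043313995003700256), 28.138751983642578)
-0.11 ((0.4979344308376312, -0.19021901488304138), (0.08503374457359314, 0.04272988438606262), 27.06182098388672)
```

```bash
cat >> h.py <<'E'
K0=np.array([.4677,-.1277,.1815]); H=K0+F*.12*np.sin(.18)-[0,0,.12*np.cos(.18)]
def knob(th): return H+.12*(np.sin(th)*F+np.cos(th)*np.array([0,0,1]))
OFF=np.array([0,0,-.023])
E
python3 - <<'E'
from h import *
env.movel(K0+OFF,ori=Q,speed=.12,f_stop=12)
print(env.current_ee_pos(),K0+OFF,env.current_ft_force())
env.grip(.2); print("gap",env.current_finger_gap(),env.current_ft_force(),env.current_clock())
for th in(0,.12):
    s=env.movel(knob(th)+OFF,speed=.1,f_stop=30); print(th,s,env.current_ee_pos()-OFF-knob(th),env.current_ft_force().round(1),env.current_finger_gap(),env.current_clock())
E
```

```text
[ 0.46816551 -0.12778116  0.15908243] [ 0.4677 -0.1277  0.1585] [-0.21783101  0.19224174  0.31153722]
gap 0.34187194232236984 [-1.68248722  1.27933759  6.1941585 ] 4.15
0 False [0.00020827 0.00042761 0.00054614] [-2.3  2.2  7.6] 0.34448359723808847 4.5167
0.12 False [-0.00058133  0.00026202 -0.00017948] [-2.3  3.5  0.8] 0.34436083806880324 4.8083
```

Run:
```python
from h import *
for th in(.2,.28,.35,.41,.46,.5):
    s=env.movel(knob(th)+OFF,speed=.06,f_stop=35); f=env.current_ft_force(); print(th,s,(env.current_ee_pos()-OFF-knob(th)).round(4),f.round(1),"along",(f@F).round(1),env.current_finger_gap().round(3),round(env.current_clock(),2))
    if s: break
p,d=env.capture("top"); cv2.imwrite("pics/t2.png",cv2.resize(p[150:300,230:440,::-1],None,fx=3.5,fy=3.5))
p,d=env.capture("side"); cv2.imwrite("pics/s2.png",cv2.resize(p[120:270,230:370,::-1],None,fx=4,fy=4))
```

```text
Traceback (most recent call last):
AttributeError: 'float' object has no attribute 'round'
```

Run:
```python
from h import *
for th in(.2,.28,.35,.41,.46,.5):
    s=env.movel(knob(th)+OFF,speed=.06,f_stop=35); f=env.current_ft_force(); print(th,s,(env.current_ee_pos()-OFF-knob(th)).round(4),f.round(1),"along",round(float(f@F),1),round(float(env.current_finger_gap()),3),round(env.current_clock(),2))
    if s: break
p,d=env.capture("top"); cv2.imwrite("pics/t2.png",cv2.resize(p[150:300,230:440,::-1],None,fx=3.5,fy=3.5))
p,d=env.capture("side"); cv2.imwrite("pics/s2.png",cv2.resize(p[120:270,230:370,::-1],None,fx=4,fy=4))
```

```text
0.2 False [-0.0009  0.     -0.0005] [ -1.3   3.  -10.7] along 0.2 0.279 5.37
0.28 False [-0.0002  0.0005 -0.0001] [-3.   4.6 -5.8] along -0.6 0.281 5.67
0.35 False [-0.0007  0.      0.0006] [-7.6  3.4  5.7] along -5.2 0.286 5.97
0.41 False [ 0.0013 -0.0009  0.001 ] [-0.2 -0.9 -0.1] along -0.6 0.203 6.23
0.46 False [ 0.0004 -0.0002  0.    ] [ 0.1 -0.3 -0.3] along -0.1 0.206 6.48
0.5 False [ 0.0001  0.0002 -0.0002] [-0.5 -0.   0.1] along -0.4 0.2 6.73
```

View pics/s2.png

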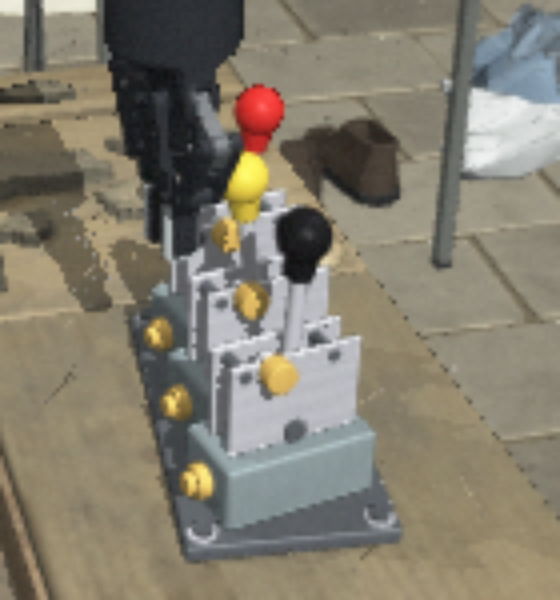

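The knob slipped out of the pads at the detent: the gap fell to the commanded 0.20 and the force dropped to zero. The side view shows yellow behind the fingers. I'll go round and push from behind instead, with the ball seated in the slot between the nearly shut fingers.

Run:
```python
from h import *
e=env.current_ee_pos()
env.movel([e[0],e[1],.25],speed=.2)
env.grip(.15)
b=K0-F*.06; b[2]=.25
env.movel(b,ori=Q,speed=.2)
p,d=env.capture("top"); np.savez("/tmp/t3.npz",p=p,d=d); cv2.imwrite("pics/t3.png",cv2.resize(p[150:300,230:440,::-1],None,fx=3.5,fy=3.5))
c=env.camera_params("wrist");p,d=env.capture("wrist"); cv2.imwrite("pics/w3.png",p[:,:,::-1])
m,st=blob(p,"yellow",(270,170),120);print(st)
v,u=np.nonzero(m&(d>0)); o,r=rays("wrist",np.c_[u,v],c);P=o+r*d[v,u][:,None]
from scipy.optimize import least_squares
f=least_squares(lambda x:np.linalg.norm(P-x,axis=1)-.016,P.mean(0)-[0,0,.01],loss="soft_l1",f_scale=.001)
print(f.x,"f,a,z rel H",(f.x-H)@F,(f.x-H)@A,f.x[2]-H[2],env.current_finger_gap(),env.current_clock())
```

```text
[ 247   50   59   47 1913]
[ 0.49914558 -0.11056237  0.18313078] f,a,z rel H 0.014314986438987222 0.0009937422191536 0.11969202573659847 0.15033358988122913 8.675
```

View pics/w3.png

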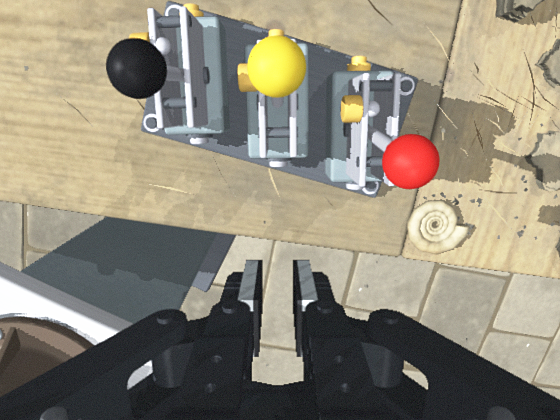

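Wrist view: yellow at (277,67), in line with the finger slot at column 278, with the lever at about 0.12-0.16. Now pushing.

Run:
```python
from h import *
off=-F*.0246+A*.001+np.array([0,0,-.022])
print(env.movel(knob(-.05)+off,ori=Q,speed=.2,f_stop=12),env.current_ft_force().round(1))
def go(th,sp,fs):
    s=env.movel(knob(th)+off,speed=sp,f_stop=fs); f=env.current_ft_force(); print(th,s,(env.current_ee_pos()-off-knob(th)).round(4),f.round(1),"along",round(float(f@F),1),round(float(env.current_finger_gap()),3),round(env.current_clock(),2)); return s
for th in(.1,.16,.22,.28,.33,.38,.43,.47,.5):
    if go(th,.06,32): break
p,d=env.capture("top"); cv2.imwrite("pics/t4.png",cv2.resize(p[150:300,230:440,::-1],None,fx=3.5,fy=3.5))
p,d=env.capture("side"); cv2.imwrite("pics/s4.png",cv2.resize(p[120:270,230:370,::-1],None,fx=4,fy=4))
```

```text
False [-0.6 -0.2  0.8]
0.1 False [0.0003 0.0002 0.0003] [-0.2  0.7 -0.3] along 0.1 0.147 9.78
0.16 False [-0.0001 -0.0003 -0.0001] [-2.5 -2.   1.7] along -3.1 0.153 10.05
0.22 False [-0.0005 -0.0006 -0.0001] [-4.9 -3.8  4.2] along -6.1 0.153 10.32
0.28 False [ 0.0001 -0.     -0.0002] [-0.3 -1.8 -0.5] along -1.1 0.151 10.58
0.33 False [0.0005 0.0007 0.    ] [-0.4  0.9  0. ] along 0.1 0.15 10.83
0.38 False [ 0.0004  0.0004 -0.0001] [ 0.1  0.1 -0.9] along 0.1 0.153 11.08
0.43 False [ 0.0003  0.0003 -0.0001] [-0.   0.3 -0.6] along 0.1 0.147 11.33
0.47 False [-0.0008 -0.0003 -0.0003] [-3.4 -1.6  2.4] along -3.8 0.148 11.58
0.5 False [-0.0031 -0.0015 -0.0006] [-12.8  -4.8   7.2] along -13.6 0.153 11.83
```

View pics/s4.png

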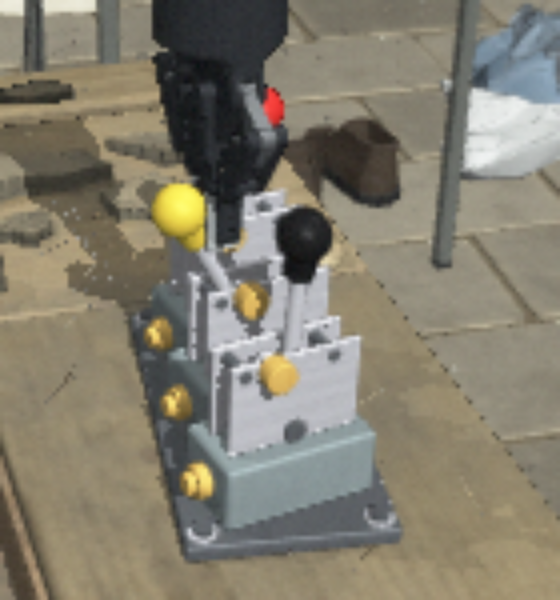

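The lever snapped forward. The force then rose steadily to 14 N and the arm fell behind its target, which indicates the end stop. I'll back off, lift clear and check.

Run:
```python
from h import *
from scipy.optimize import least_squares
e=env.current_ee_pos()
b=e-F*.05; env.movel(b,speed=.12); b[2]=.27; env.movel(b,speed=.2)
env.dwell(.3)
def fit(n,col,near,r):
    c=env.camera_params(n);p,d=env.capture(n); cv2.imwrite(f"pics/{n}5.png",p[:,:,::-1])
    m,st=blob(p,col,near,r); v,u=np.nonzero(m&(d>0)); o,rr=rays(n,np.c_[u,v],c);P=o+rr*d[v,u][:,None]
    f=least_squares(lambda x:np.linalg.norm(P-x,axis=1)-.016,P.mean(0)+.01*rr.mean(0),loss="soft_l1",f_scale=.001).x
    print(n,col,st.tolist(),f.round(4),"theta",round(float(np.arctan2((f-H)@F,f[2]-H[2])),3),"disp F",((f-K0)@F).round(4))
fit("side","yellow",(274,172),25)
fit("side","red",(295,147),14); fit("side","black",(306,180),16)
fit("wrist","yellow",(277,100),120); fit("wrist","red",(400,160),140)
print(env.current_ft_force().round(1),env.current_clock())
```

```text
side yellow [268, 166, 14, 16, 159] [ 0.5334 -0.0924  0.1688] theta 0.466 disp F 0.0745
side red [289, 141, 12, 17, 146] [ 0.488  -0.2032  0.1817] theta -0.309 disp F -0.0162
side black [299, 172, 14, 19, 164] [ 0.4635 -0.043   0.1818] theta 0.112 disp F 0.0347
wrist yellow [252, 79, 50, 54, 1785] [ 0.5349 -0.0917  0.1704] theta 0.472 disp F 0.0762
wrist red [369, 221, 48, 48, 1707] [ 0.4889 -0.2028  0.183 ] theta -0.298 disp F -0.0152
[-0.3 -0.6  0.3] 13.8417
```

```bash
ls pics
```

```text
hm.png
s2.png
s4.png
sc.png
side0.png
side5.png
t2.png
t3.png
t4.png
tc.png
top0.png
w1.png
w3.png
wrist5.png
```

View pics/wrist5.png

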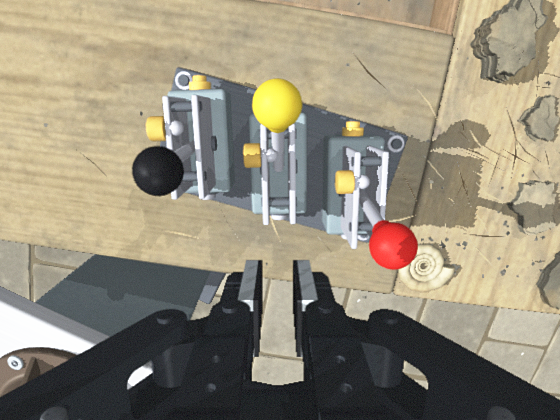

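View pics/side5.png

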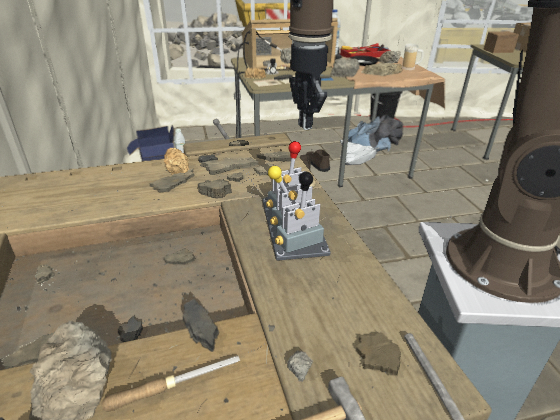

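Yellow (side view (275,174), wrist view (277,104)) stays fully forward with the robot clear. Black (306,180) and red (295,147) have not moved.

```bash
python3 -c "
from bench import env
env.hand_in(); print(env.current_clock())"
```

```text
the job is handed in; nothing more can be done
the job is handed in; nothing more can be done
```

The yellow lever is in its float notch, and I handed the job in at about 13.8 s of the 26 s allowed.

- **First attempt failed:** I gripped the yellow knob and moved it along its arc, but it slipped out of the fingers at the detent. The lever was then still in its light range, at about 0.12–0.16 rad.
- **Second attempt worked:** I pushed the knob from behind with the ball seated between the nearly shut fingers. The lever went past the detent and snapped forward. I followed it to the end stop, where the push rose to about 14 N, then backed off and lifted clear.
- **Yellow lever, last check:** With the robot clear (force on the tool under 1 N), the side camera gave 0.466 rad and the wrist camera 0.472 rad. The end stop is at 0.48, and both readings depend on my estimate of the hinge position, good to about ±0.04 rad.
- **Other levers, last check:** The black and red knobs measured within 1 mm of where they started.

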